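# Tip the wafer to the set mark on the tilt stage and let it back

## Task

Tip the wafer on the spring-backed tilt stage for a look under the slanting lamp: with your fingertips press down the plate's free corner, on its thumb pad, until the pointer stands at the index clip's mark on the scale, not beyond it, and keep it there for a good two seconds. Then ease the corner gently back up until the plate is home, and take your hand away. Pinch and lift nothing, keep off the wafer and the pointer, and leave the index clip and everything else on the bench as they are.

Things in the scene. Friction and masses are not known exactly. Their poses are not given: they have to be found in the camera images.
- tilt_stage: wafer tilt stage, fixed, placed and turned at random. Origin on the bench under its centre, z up; x axis points from the centre out over the tilt plate's FREE corner to pointer and scale; y along the hinge. Black base 12 mm high, 170 mm square turned 45 deg (corners on the axes at 120 mm), with a 44 mm wide foot out to x = 206 mm under the scale.
- plate_centre (a point): centre of the top of the bare aluminium tilt plate, 150 x 150 x 8 mm, turned 45 deg so its corners lie 106 mm out along the stage's +x, -x, +y, -y; top 87 mm above the bench at rest. Hinge shaft along y, 70 mm above the bench at x = 0, on pillars under the y corners; the -x corner sits on a stop screw; only the +x (free) corner goes down, on a coil spring.
- tilt_plate (a joint): tilt of the plate, rad: 0 = home (level, on its stop), grows as the free corner goes down; hard end 0.30. At the thumb pad the spring takes about 2.7 N to start and 0.3 N more per 0.01 rad (about 9 N at 0.21); 0.01 rad lowers the pad by 0.9 mm and the pointer tip by 1.7 mm. Let go suddenly it snaps back hard.
- thumb_pad: where to press: round black rubber thumb pad (24 mm dia, 4 mm high) on the plate's free corner; origin: centre of its top, 88 mm from the hinge line, 91 mm above the bench at rest; moves with the plate. The wafer's edge is 38 mm away towards the stage's centre, the plate's corner 18 mm outward. Pointer, scale and clip stay below the plate's top (87 mm at rest).
- pointer_tip (a point): free end of the pointer, a thin dark steel rod fixed to the plate's free corner; 168 mm from the hinge line, 70 mm above the bench when home; sweeps down along the scale as the corner is pressed.
- pointer: the pointer, delicate: steel rod 3 to 5 mm thick, from the plate's free corner (106 mm) out to 168 mm from the hinge line; origin on the hinge line at the plate's middle, x axis along the rod to its tip.
- index_mark (a point): the mark: where the pointer tip stands when in line with the blade of the index clip, a dark steel rider (22 x 16 x 10 mm, brass screw) on the outer rim of the upright white scale (2 degree lines, 174 mm from the hinge line, 10 mm to the stage's -y side of the pointer, faces +y). Its thin blade points inward to the tip. Its place on the scale varies.
- index_clip (a joint): angle below level at which the index clip sits, rad, about the same hinge line: the pointer is at the mark when joint tilt_plate equals this value. Between 0.10 and 0.21; must stay as it is.
- wafer: patterned dark silicon wafer, 100 mm dia, 2 mm thick, held by vacuum on the round black chuck at the plate's centre, its top 93 mm above the bench at rest; origin: centre of its underside. Not to be touched.
- objective: microscope objective lens standing on the bench, bare metal, 32 mm dia, 48 mm tall; bystander, loose; origin at the centre of its underside, z up.
- eyepiece: black microscope eyepiece standing on the bench, 35 mm dia, 52 mm tall; bystander, loose; origin at the centre of its underside, z up.
- tweezers: steel wafer tweezers lying flat, 140 mm long, 8 mm high; bystander, loose; origin at the centre of its underside, z up.
- hex_key: small L-shaped hex key lying flat, 95 x 27 mm, 5 mm thick; bystander, loose; origin at the centre of its underside, z up.
- wafer_box: closed round single-wafer box, pale plastic, 122 mm dia, 17 mm high; bystander, loose; origin at the centre of its underside, z up.
- wipes: packet of lint-free wipes, 115 x 115 x 28 mm; bystander, loose; origin at the centre of its underside, z up.
- bottle: white capped bottle standing upright, 60 mm dia, 160 mm tall; bystander, loose; origin at the centre of its underside, z up.

How it is judged:
By the outcome, as a careful person would: the job done as asked, in the order asked, and still so for the second after the job is handed in, with the robot touching nothing.
It also fails if it takes over 38 s, if anything falls off the work surface, if the arm or the gripper's body presses on something with over 40 N, if the wrist force passes 120 N, or if a joint passes its speed limit or range.

## Robot

A 6-joint arm with a two-finger parallel gripper is mounted at the origin on the work surface. World frame = base frame: x ahead of the robot, y to its left, z up, the work surface at z = 0. Lengths are in mm, angles in degrees, forces in N, time in s.
With the tool pointing down it reaches from about 250 to 800 mm from the base axis. Payload 3.9 kg.
Tool frame: the origin (TCP) lies at the very end of the fingers, on their centre line; the grasp point (between the pads) lies 19 mm behind it; z points along the fingers, y is the line along which they close (so a half turn about z gives the same grasp; the last joint's range is limited). The gripper opens to 85 mm and grips with 20 to 120 N. Pads are 22 mm wide; open, the fingers measure 114 mm over their backs; the gripper's body (76 mm by 85 mm) begins 54 mm behind the grasp point. The pads swing forward as they close: fully open they stand 13 mm farther back than shut.
Start: joints at [73.74, 14.897, -7.913, 67.191, 0, 90], TCP at [146.998, 503.991, 204.304] pointing down, gripper open.
Joint ranges: [-159.42, 159.42], [-47.68, 98.78], [-73.54, 78.23], [-108.79, 121.32], [-90, 84.71], [-180, 180]. Speed limits (degrees/s): [147.25, 147.25, 180, 180, 180, 180].

## Interface

Orientations are given as a 3x3 rotation matrix whose columns are the frame's x, y, z axes.
In Python, from rig import r gives the robot as it stands.
- The arm moves only by the shell command python3 -m handwheel 'ROWS' [OPENING]. ROWS is JSON, a list of rows, each an object of numbers: "dx", "dy", "dz": the shift along the tool's x, y, z in mm; "turn": the turn about the tool's z in rad. A call has 1 to 5 rows; each row is the pose to reach, as a shift and turn from the pose commanded when the call began, along the tool's axes at that moment; what a row does not reach only later rows make up. A row lasts 1/12 s, in which the tool goes at most 41.7 mm and 7.16 degrees, less where a joint would pass 70% of its speed; a pose out of reach is approached as far as the arm can. A call with a gripper value outside its range is refused whole. OPENING is the finger opening in mm, from 0 to 85.4, set as the call begins (- or left out, the last holds). The fingers move at their own pace and stop on an object; the grip force is fixed at half the most. Time passes only in rows, so rows that repeat a pose let the fingers close. It gives the time, the measured TCP pose, the force, the opening and the grip force at its end, in the units of the state.
- r.observe(): the state, without advancing time (a new reading comes with each control period).
- r.grab_frame(name): name is "scene" or "top" or "wrist"; returns (picture, depth): 480x640x3 uint8, red, green, blue; 480x640 float32, mm along the optical axis (not along the pixel's ray), 0 where there is no reading.
- r.get_calibration(name): a dict with "camera_matrix" (3x3 intrinsics, pixels), "R" (3x3) and "t" (3): a world point X has camera coordinates R X + t. Camera axes: x right, y down, z forward; pixel columns grow to the right and rows downward; lengths in mm; the calibration is good to about 2 mm. The wrist camera is an equidistant fisheye: a pixel r from the principal point sees the ray r / f radians off the axis. A picture is of the moment at which its call begins: read the wrist's pose just before it. get_calibration takes no time and is no camera call; for the wrist camera it gives the pose at the moment of the call.
- r.close_job(): hands the job in; it is judged then, once.
Trained networks look in the newest picture that a camera, given by its name, has taken for a name from the list of things; names that differ only in an ending like _2 or _b are one class to them, and where a whole thing is asked for, a point or a joint stands for the part that bears it (a point fixed in the world has none). Each returns a list of dicts, best first, with "confidence" (0 to 1); they miss things now and then, are a little off and sometimes report something else, mostly with a low value. They report only what shows in the picture. A call takes as long as a camera call.
- r.search_frame(camera, thing): "centre" ([row, column] in pixels, amid what is visible of it).
- r.silhouettes(camera, thing): "region" (480x640 bool, what is visible of it) and "centre" ([row, column] in pixels, amid what is visible of it).
- r.spot_point(camera, thing): "centre" ([row, column] in pixels: a listed point, or the origin of a listed thing).
The state is a dict: "time": time; "joints": joint angles; "qd": joint speeds; "effort": joint torques, N m; "position": TCP position; "orientation": TCP orientation; "ft_force": force on the tool from outside, world axes, zero at the start; "torque": the same for the moment, N m; "opening": finger opening in mm; "gripper_force": force on a finger pad.
Only numpy, scipy, OpenCV 4.12 (cv2) and the standard library are available. Lean on these libraries where they do the work, as an engineer would, in place of code of your own. Each camera call takes 0.05 s, during which the arm holds its last target. There are 200 camera calls.

## Working session

There is one attempt and no reset: what is moved stays moved. The work goes in short steps, Python scripts to look and compute and a shell command to move; the robot and the scene stay as the last step left them, time stands still between calls to the robot, and variables do not carry over. Pictures are saved under pics/ and viewed, at most 10 in all, crops included, and the job is handed in when it is done.

```bash
mkdir -p pics; ls
python3 - <<'E'
from rig import r
import cv2,numpy as np
s=r.observe();print(s)
for c in ("scene","top"):
    im,d=r.grab_frame(c);cv2.imwrite(f"pics/{c}0.png",im[:,:,::-1]);np.save(f"pics/{c}0d.npy",d)
    for t in ("thumb_pad","plate_centre","pointer_tip","index_mark","wafer"):
        for o in r.spot_point(c,t)[:2]:
            u,v=o["centre"][1],o["centre"][0]
            K=r.get_calibration(c);M=K["camera_matrix"];R=np.array(K["R"]);tt=np.array(K["t"])
            z=d[int(round(v)),int(round(u))]
            ray=np.linalg.inv(M)@[u,v,1]
            zz={"thumb_pad":91,"plate_centre":93,"pointer_tip":70,"index_mark":50,"wafer":91}[t]
            C=-R.T@tt;w=R.T@ray;P2=C+w*(zz-C[2])/w[2]
            print(c,t,round(o["confidence"],2),np.round([u,v],1),"depth",np.round(R.T@(ray*z-tt)),"plane",np.round(P2,1))
E
```

```text
pics
{'time': 0.0, 'joints': array([ 7.37383539e+01,  1.49369068e+01, -7.98738561e+00,  6.71907689e+01,
        6.42415208e-05,  9.00010258e+01]), 'qd': array([-0.00782241,  0.06933406,  0.03611249,  0.00385005, -0.01296174,
        0.00429128]), 'effort': array([-1.54604245e-04, -4.05682361e+01,  2.53922385e+01,  1.86863914e-02,
       -3.25524907e-04, -1.46076303e-06]), 'position': array([146.80108344, 503.27228951, 203.44348907]), 'orientation': array([[-9.59987942e-01,  2.80040773e-01, -5.63420038e-04],
       [ 2.80041339e-01,  9.59986007e-01, -1.92754103e-03],
       [ 1.08527153e-06, -2.00819705e-03, -9.99997984e-01]]), 'ft_force': array([-0.60592577, -0.36916326,  0.73626215]), 'torque': array([0.01799929, 0.0168912 , 0.04973367]), 'gripper_force': 0.0, 'opening': 85.47757692209706}
scene thumb_pad 0.66 [337.4 243.8] depth [591.  56.  92.] plane [590.8  56.6  91. ]
scene plate_centre 0.97 [375.1 225.8] depth [598. 143.  94.] plane [597.8 143.3  93. ]
scene pointer_tip 0.6 [302.  266.9] depth [567. -12.  38.] plane [585.4 -23.   70. ]
scene index_mark 0.58 [299.9 274. ] depth [568. -18.  19.] plane [585.7 -28.6  50. ]
scene wafer 0.98 [375.6 223.9] depth [593. 149.  90.] plane [593.4 148.1  91. ]
top thumb_pad 0.67 [315.6 231.5] depth [582.  57.  91.] plane [581.8  57.2  91. ]
top plate_centre 0.71 [267.5 225.2] depth [592. 148.  93.] plane [591.9 148.1  93. ]
top pointer_tip 0.43 [355.1 240.8] depth [566. -18.  85.] plane [568.9 -18.2  70. ]
top index_mark 0.45 [356.5 238.8] depth [583. -23.  12.] plane [576.3 -21.7  50. ]
top wafer 0.56 [267.4 224.3] depth [594. 148.  93.] plane [594.  148.5  91. ]
top wafer 0.54 [271.2 235.4] depth [ 371.   27. 1228.] plane [572.8 140.6  91. ]
```

Run:
```python
from rig import r
import cv2,numpy as np
for c in("scene","top","wrist"):
    K=r.get_calibration(c);R=np.array(K["R"]);t=np.array(K["t"]);print(c,np.round(-R.T@t),K["camera_matrix"].tolist() if hasattr(K["camera_matrix"],"tolist") else K["camera_matrix"],np.round(R[2],2))
a=cv2.imread("pics/scene0.png");b=cv2.imread("pics/top0.png")
cv2.imwrite("pics/ab.png",np.vstack([cv2.resize(np.hstack([a,b]),(800,300)),np.hstack([cv2.resize(a[200:320,240:400],(400,300),interpolation=cv2.INTER_CUBIC),cv2.resize(b[180:300,240:400],(400,300),interpolation=cv2.INTER_CUBIC)])]))
```

```text
scene [1155. -374. 1064.] [[617.1017006074627, 0.0, 319.1093161169567], [0.0, 617.1017006074627, 248.80116808135267], [0.0, 0.0, 1.0]] [-0.48  0.33 -0.81]
top [ 371.   27. 1228.] [[613.9671871968364, 0.0, 325.44820037987887], [0.0, 613.9671871968364, 237.84293556016803], [0.0, 0.0, 1.0]] [ 0.17  0.01 -0.98]
wrist [ 77. 524. 373.] [[371.64829954431775, 0.0, 319.5596772207661], [0.0, 371.64829954431775, 238.10779405250764], [0.0, 0.0, 1.0]] [ 0.28 -0.08 -0.96]
```

View pics/ab.png

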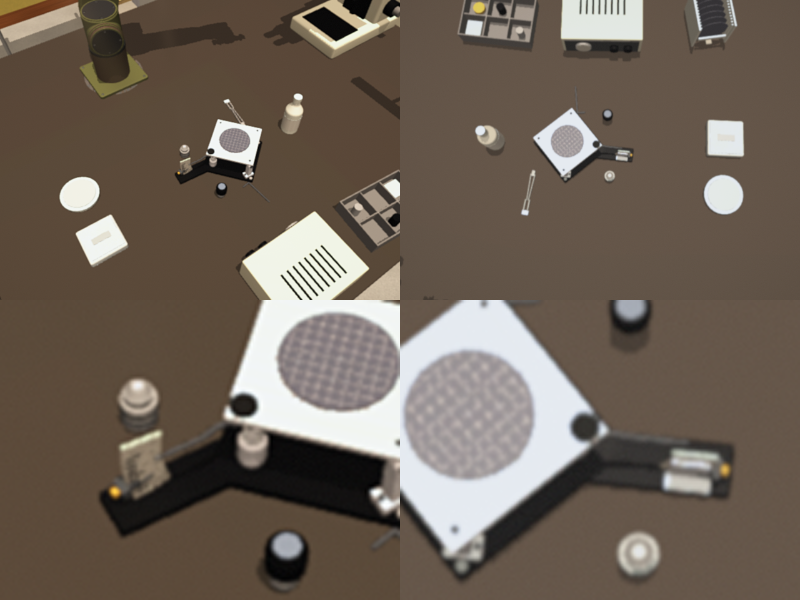

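```bash
python3 -m handwheel '[{"dx":-35.5,"dy":-18.4},{"dx":-71,"dy":-36.8},{"dx":-106.5,"dy":-55.2},{"dx":-142,"dy":-73.6},{"dx":-177.5,"dy":-92}]' 0
python3 -m handwheel '[{"dx":-35.5,"dy":-18.4},{"dx":-71,"dy":-36.8},{"dx":-106.5,"dy":-55.2},{"dx":-142,"dy":-73.6},{"dx":-177.5,"dy":-92}]' 0
python3 -m handwheel '[{"dx":-35.5,"dy":-18.4},{"dx":-71,"dy":-36.8},{"dx":-106.5,"dy":-55.2},{"dx":-142,"dy":-73.6},{"dx":-177.5,"dy":-92}]' 0
python3 -m handwheel '[{"dx":-35.5,"dy":-18.4},{"dx":-71,"dy":-36.8},{"dx":-106.5,"dy":-55.2},{"dx":-142,"dy":-73.6},{"dx":-177.5,"dy":-92}]' 0
python3 -m handwheel '[{"turn":0.12},{"turn":0.24},{"turn":0.36},{"turn":0.48},{"turn":0.6}]'
python3 -m handwheel '[{"turn":0.12,"dz":25},{"turn":0.24,"dz":50},{"turn":0.36,"dz":75},{"turn":0.48,"dz":95},{"turn":0.6,"dz":110}]'
python3 -m handwheel '[{"turn":0.1},{"turn":0.2}]'
```

```text
$[0]: bad value
$[0]: bad value
$[0]: bad value
$[0]: bad value
$[0]: bad value
$[0]: bad value
$[0]: bad value
```

```bash
python3 -m handwheel '[{"dx":-35.5,"dy":-18.4,"dz":0,"turn":0},{"dx":-71,"dy":-36.8,"dz":0,"turn":0},{"dx":-106.5,"dy":-55.2,"dz":0,"turn":0},{"dx":-142,"dy":-73.6,"dz":0,"turn":0},{"dx":-177.5,"dy":-92,"dz":0,"turn":0}]' 0
```

```text
time: 1.02
position: [292.6, 364.7, 204.5]
orientation: [[-0.96, 0.279, 0.0], [0.279, 0.96, 0.0], [-0.0, 0.0, -1.0]]
ft_force: [0.3, -0.5, -0.0]
opening: 25.5
gripper_force: 0.0
```

```bash
python3 -m handwheel '[{"dx":-35.5,"dy":-18.4,"dz":0,"turn":0},{"dx":-71,"dy":-36.8,"dz":0,"turn":0},{"dx":-106.5,"dy":-55.2,"dz":0,"turn":0},{"dx":-142,"dy":-73.6,"dz":0,"turn":0},{"dx":-177.5,"dy":-92,"dz":0,"turn":0}]' 0
python3 -m handwheel '[{"dx":-35.5,"dy":-18.4,"dz":0,"turn":0},{"dx":-71,"dy":-36.8,"dz":0,"turn":0},{"dx":-106.5,"dy":-55.2,"dz":0,"turn":0},{"dx":-142,"dy":-73.6,"dz":0,"turn":0},{"dx":-177.5,"dy":-92,"dz":0,"turn":0}]'
python3 -m handwheel '[{"dx":-35.5,"dy":-18.4,"dz":0,"turn":0},{"dx":-71,"dy":-36.8,"dz":0,"turn":0},{"dx":-106.5,"dy":-55.2,"dz":0,"turn":0},{"dx":-142,"dy":-73.6,"dz":0,"turn":0},{"dx":-177.5,"dy":-92,"dz":0,"turn":0}]'
python3 -m handwheel '[{"dx":0,"dy":0,"dz":0,"turn":0.12},{"dx":0,"dy":0,"dz":0,"turn":0.24},{"dx":0,"dy":0,"dz":0,"turn":0.36},{"dx":0,"dy":0,"dz":0,"turn":0.48},{"dx":0,"dy":0,"dz":0,"turn":0.6}]'
python3 -m handwheel '[{"dx":0,"dy":0,"dz":20,"turn":0.12},{"dx":0,"dy":0,"dz":45,"turn":0.24},{"dx":0,"dy":0,"dz":70,"turn":0.36},{"dx":0,"dy":0,"dz":95,"turn":0.48},{"dx":0,"dy":0,"dz":110,"turn":0.6}]'
python3 -m handwheel '[{"dx":0,"dy":0,"dz":0,"turn":0.1},{"dx":0,"dy":0,"dz":0,"turn":0.2},{"dx":0,"dy":0,"dz":0,"turn":0.2}]'
```

```text
time: 1.43
position: [437.5, 226.3, 204.6]
orientation: [[-0.96, 0.28, 0.001], [0.28, 0.96, 0.0], [-0.0, 0.001, -1.0]]
ft_force: [-0.0, -0.4, 0.6]
opening: 0.1
gripper_force: 0.0
time: 1.85
position: [582.2, 88.2, 204.4]
orientation: [[-0.96, 0.28, 0.0], [0.28, 0.96, 0.0], [-0.0, 0.0, -1.0]]
ft_force: [0.3, 1.5, -0.3]
opening: -0.2
gripper_force: 0.0
time: 2.27
position: [726.7, -49.7, 204.3]
orientation: [[-0.96, 0.28, 0.0], [0.28, 0.96, 0.0], [-0.0, 0.0, -1.0]]
ft_force: [1.5, -0.2, -0.3]
opening: -0.3
gripper_force: 0.0
time: 2.68
position: [725.6, -48.3, 203.8]
orientation: [[-0.629, 0.777, -0.001], [0.777, 0.629, 0.0], [0.0, -0.0, -1.0]]
ft_force: [-0.3, 0.6, -0.2]
opening: 0.1
gripper_force: 0.0
time: 3.1
position: [723.9, -48.0, 91.0]
orientation: [[-0.081, 0.997, -0.004], [0.997, 0.081, 0.0], [0.001, -0.004, -1.0]]
ft_force: [-0.8, 0.0, 0.1]
opening: 0.2
gripper_force: 0.0
time: 3.35
position: [725.2, -48.0, 93.4]
orientation: [[0.114, 0.993, -0.001], [0.993, -0.114, 0.0], [-0.0, -0.001, -1.0]]
ft_force: [-0.2, -0.3, -0.2]
opening: -0.1
gripper_force: 0.0
```

```bash
cat > h.py <<'E'
import numpy as np,cv2
def ray(K,u,v,fish):
    M=K["camera_matrix"]
    if fish:
        p=cv2.fisheye.undistortPoints(np.array([[[u,v]]],float),np.array(M,float),np.zeros(4))[0,0]
    else: p=[(u-M[0][2])/M[0][0],(v-M[1][2])/M[1][1]]
    R=np.array(K["R"]);t=np.array(K["t"]);return -R.T@t,R.T@np.array([p[0],p[1],1.])
def proj(K,X,fish):
    c=np.array(K["R"])@X+np.array(K["t"]);M=K["camera_matrix"]
    q=c[:2]/c[2]
    if fish:
        n=np.hypot(*c[:2]);q=c[:2]/n*np.arctan2(n,c[2])
    return np.array([M[0][0]*q[0]+M[0][2],M[1][1]*q[1]+M[1][2]])
E
python3 - <<'E'
from rig import r
from h import *
import pickle
K=r.get_calibration("wrist");im,d=r.grab_frame("wrist");cv2.imwrite("pics/w1.png",im[:,:,::-1])
pickle.dump((K,im,d),open("pics/w1.pkl","wb"))
print(proj(K,np.array([570,-20,60.]),1))
for t in ("thumb_pad","plate_centre","pointer_tip","index_mark","pointer","wafer"):
    for o in r.spot_point("wrist",t)[:2]: 
        v,u=o["centre"];C,w=ray(K,u,v,1);z=d[int(v),int(u)]
        print(t,round(o["confidence"],2),np.round([u,v],1),np.round(C+w*z,1))
E
```

```text
[ 80.53659183 240.6105805 ]
thumb_pad 0.77 [ 43.7 116.5] [584.4  60.7  89.8]
pointer_tip 0.76 [ 83.  244.4] [568.  -23.8  55.9]
index_mark 0.95 [106.5 227.7] [568.9 -21.2  23.3]
```

View pics/w1.png

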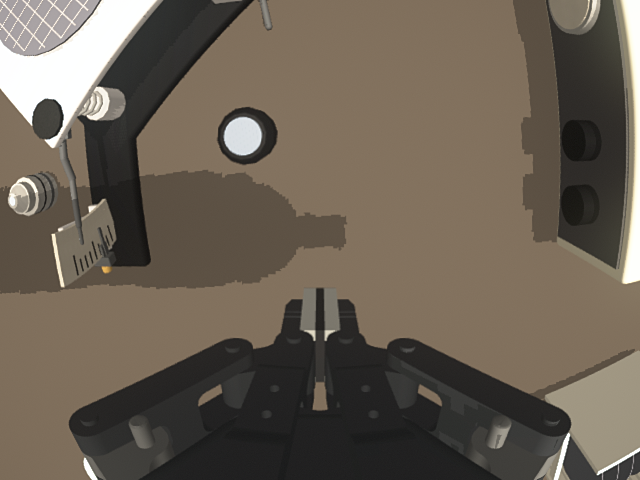

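Run:
```python
import cv2
a=cv2.imread("pics/w1.png")[180:300,20:180];cv2.imwrite("pics/w1c.png",cv2.resize(a,(800,600),interpolation=cv2.INTER_CUBIC))
```

```text
(no output)
```

View pics/w1c.png

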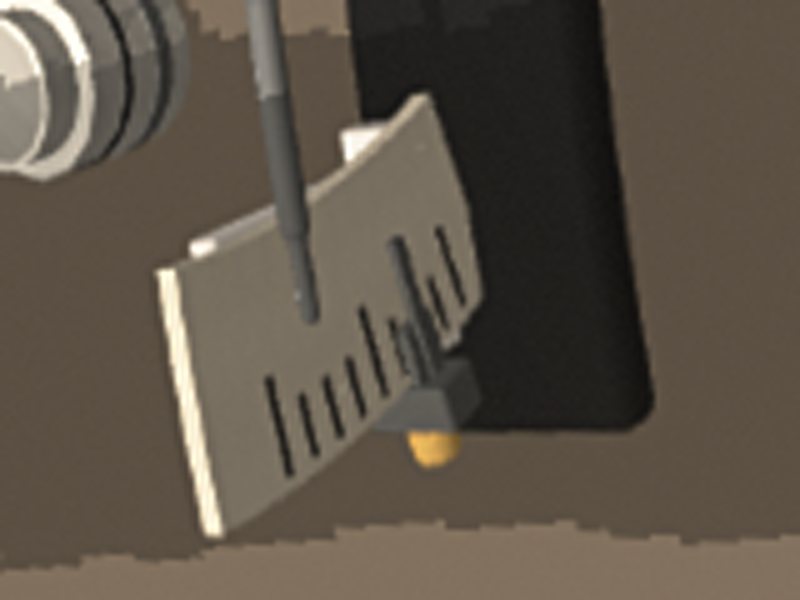

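```bash
cat > fit.py <<'E'
from h import *
import pickle
from scipy.optimize import least_squares as LS
from scipy.spatial.transform import Rotation as Ro
K,im,d=pickle.load(open("pics/w1.pkl","rb"))
c=lambda x,y:np.array([20+(x+.5)/5-.5,180+(y+.5)/5-.5])
D=np.deg2rad
out={0:(290,474),2:(318,456),4:(341,437),6:(362,417),8:(384,395),14:(446,325),16:(464,304)}
inn={0:(268,376),8:(363,308),16:(440,228)}
def S(p,X):
    cs,sn=np.cos(p[2]),np.sin(p[2]);return np.array([p[0]+cs*X[0]-sn*X[1],p[1]+sn*X[0]+cs*X[1],X[2]])
pol=lambda rho,a,y:np.array([rho*np.cos(a),y,70-rho*np.sin(a)])
def cam(p):
    K2=dict(K);K2["R"]=Ro.from_rotvec(p[3:6]).as_matrix()@np.array(K["R"]);K2["t"]=np.array(K["t"])+p[8:11];return K2
def P(p,X): return proj(cam(p),S(p,X),1)
def obs(p):
    e=[]
    for k,q in out.items(): e+=list(P(p,pol(p[6],D(k)+p[11],-10))-c(*q))
    for k,q in inn.items(): e+=list(P(p,pol(p[7],D(k)+p[11],-10))-c(*q))
    e+=list(P(p,np.array([168,0,70.]))-c(311,318)); e+=list(P(p,np.array([88,0,91.]))-np.array([47,118]))
    return np.array(e)
def f(p):
    return np.r_[obs(p)/.5,p[3:6]/.008,p[8:11]/1.5,(p[0]-594)/3,(p[1]-147)/3,p[11]/.05]
s=LS(f,[594,147,-1.69,0,0,0,172,155,0,0,0,0])
p=s.x
if __name__=="__main__":
    print(np.round(p,4));print("px res",np.round(obs(p).reshape(-1,2),2).tolist())
    # mark from net on y=0
    g=LS(lambda q:P(p,pol(q[0],q[1],0))-np.array([106.5,227.7]),[168,.15]).x;print("net mark rho,a",g)
    g=LS(lambda q:P(p,pol(168,q[0],0))-np.array([106.5,227.7]),[.15]).x;print("net a|168",g)
    for yb in(-10,-7,-5,-3,0):
        g=LS(lambda q:np.r_[P(p,pol(q[0],q[2],yb))-c(397,240),P(p,pol(q[1],q[2],yb))-c(430,362)],[160,174,.15]);print("blade y",yb,g.x,g.cost)
    for q in((397,240),(403,270),(412,300),(425,350),(430,400)):
        u,v=c(*q);C,w=ray(cam(p),u,v,1);X=C+w*d[int(round(v)),int(round(u))]-[p[0],p[1],0];cs,sn=np.cos(p[2]),np.sin(p[2])
        x,y,z=cs*X[0]+sn*X[1],-sn*X[0]+cs*X[1],X[2];print("depth pt",q,np.round([x,y,z],1),"a",np.arctan2(70-z,x))
    print("pad",S(p,[88,0,91]))
E
python3 fit.py
```

```text
[ 5.953865e+02  1.471812e+02 -1.683000e+00 -1.000000e-03 -2.600000e-03
 -1.000000e-04  1.904349e+02  1.764406e+02  3.383000e-01 -2.151000e-01
  4.160000e-01  6.000000e-03]
px res [[0.16, 0.2], [-0.37, -0.01], [-0.13, -0.19], [0.28, -0.3], [0.28, -0.14], [-0.13, 0.47], [-0.11, 0.01], [0.41, 0.14], [-0.2, -0.08], [-0.28, -0.05], [0.06, 0.08], [-0.05, -0.12]]
net mark rho,a [170.04008212   0.19494328]
net a|168 [0.18644123]
blade y -10 [171.89503144 192.69390337   0.21759492] 0.09939703561143438
blade y -7 [169.9571375  190.20923487   0.19568924] 0.019972131615438135
blade y -5 [1.68712415e+02 1.88603863e+02 1.80789193e-01] 0.0006041679266670768
blade y -3 [1.67506494e+02 1.87040527e+02 1.65653208e-01] 0.008603470512833968
blade y 0 [1.65772320e+02 1.84776543e+02 1.42510115e-01] 0.07279712392365256
depth pt (397, 240) [166.2  -5.5  38.8] a 0.18532054563871325
depth pt (403, 270) [170.6  -5.2  38.9] a 0.18024465760294758
depth pt (412, 300) [175.4  -5.   38.2] a 0.17958463782600384
depth pt (425, 350) [183.9  -6.   35.5] a 0.18551074371559798
depth pt (430, 400) [190.4  -4.3  39. ] a 0.16155050503705978
pad [585.5366816   59.73421128  91.        ]
```

```bash
python3 -m handwheel '[{"dx":0,"dy":0,"dz":-31.5,"turn":0},{"dx":22,"dy":-37,"dz":-31.5,"turn":0.1},{"dx":45,"dy":-75,"dz":-31.5,"turn":0.2},{"dx":68,"dy":-113,"dz":-31.5,"turn":0.3},{"dx":91,"dy":-151,"dz":-31.5,"turn":0.4}]' 0
python3 -m handwheel '[{"dx":0,"dy":0,"dz":0,"turn":0.12},{"dx":0,"dy":0,"dz":0,"turn":0.24},{"dx":0,"dy":0,"dz":0,"turn":0.36},{"dx":0,"dy":0,"dz":0,"turn":0.48},{"dx":0,"dy":0,"dz":0,"turn":0.6}]' 0
python3 -m handwheel '[{"dx":0,"dy":0,"dz":0,"turn":0.1},{"dx":0,"dy":0,"dz":0,"turn":0.19},{"dx":0,"dy":0,"dz":0,"turn":0.19},{"dx":0,"dy":0,"dz":0,"turn":0.19}]' 0
python3 - <<'E'
from rig import r
from h import *
import pickle
K=r.get_calibration("wrist");print(r.observe()["position"],r.observe()["joints"]);im,d=r.grab_frame("wrist")
pickle.dump((K,im,d),open("pics/w2.pkl","wb"))
im=im[:,:,::-1]
for t in ("thumb_pad","pointer_tip","index_mark"):
    for o in r.spot_point("wrist",t)[:1]: print(t,round(o["confidence"],2),o["centre"])
from fit import p,S
q=[int(x) for x in proj(K,S(p,[172,-5,50]),1)];print(q)
c=im[q[1]-60:q[1]+60,q[0]-60:q[0]+60];print(q[0]-60,q[1]-60)
cv2.imwrite("pics/w2c.png",np.hstack([cv2.resize(c,(600,600),interpolation=cv2.INTER_CUBIC),cv2.copyMakeBorder(cv2.resize(im,(200,150)),0,450,0,0,cv2.BORDER_CONSTANT)]))
E
```

```text
time: 4.12
position: [592.3, 54.2, 126.1]
orientation: [[0.495, 0.869, 0.001], [0.869, -0.495, 0.0], [0.001, 0.001, -1.0]]
ft_force: [0.6, 0.1, -0.7]
opening: 0.0
gripper_force: 0.0
time: 4.53
position: [593.4, 53.7, 126.3]
orientation: [[0.899, 0.438, 0.001], [0.438, -0.899, 0.0], [0.001, 0.0, -1.0]]
ft_force: [0.2, -0.4, 0.0]
opening: 0.3
gripper_force: 0.0
time: 4.87
position: [593.5, 53.5, 126.1]
orientation: [[0.964, 0.267, 0.0], [0.267, -0.964, 0.0], [0.0, 0.0, -1.0]]
ft_force: [-0.7, -0.5, 0.9]
opening: 0.0
gripper_force: 0.0
[593.52511724  53.47708917 126.06203718] [ 5.14822483e+00  2.41086959e+01 -6.06543102e+00  5.97982914e+01
  4.61106752e-04  1.69649882e+02]
thumb_pad 0.56 [276.2, 304.5]
index_mark 0.62 [278.0, 402.9]
[409, 293]
349 233
```

View pics/w2c.png

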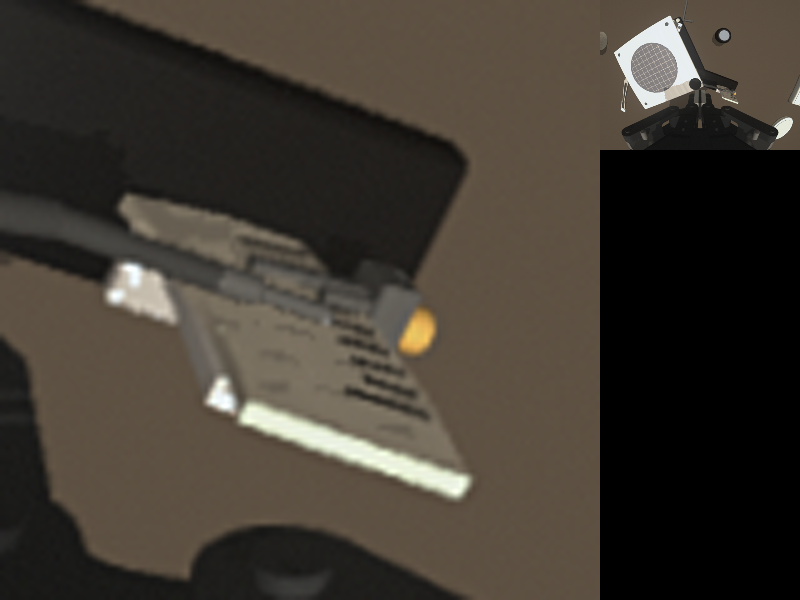

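```bash
cat > fit2.py <<'E'
import fit
from fit import *
K2,im2,d2=pickle.load(open("pics/w2.pkl","rb"))
def c2(x,y): return np.array([349+(x+.5)/5-.5,233+(y+.5)/5-.5])
def cam2(q):
    k=dict(K2);k["R"]=Ro.from_rotvec(q[:3]).as_matrix()@np.array(K2["R"]);k["t"]=np.array(K2["t"])+q[3:6];return k
o2={0:(428,416),2:(415,395),4:(403,374),6:(385,350)};i2={0:(345,391)}
P2=lambda p,q,X:proj(cam2(q),S(p,X),1)
def f2(z):
    p,q,b=z[:12],z[12:18],z[18:]
    e=[f(p)]
    for k,v in o2.items(): e.append((P2(p,q,pol(p[6],D(k)+p[11],-10))-c2(*v))/.5)
    for k,v in i2.items(): e.append((P2(p,q,pol(p[7],D(k)+p[11],-10))-c2(*v))/.5)
    e.append((P2(p,q,np.array([168,0,70.]))-c2(332,320))/.5)
    e+=[q[:3]/.008,q[3:]/1.5]
    # blade: a,yb,rho in,out1,out2
    a,y,r1,r2,r3=b
    e+=[(P(p,pol(r1,a,y))-c(397,240))/.5,(P(p,pol(r2,a,y))-c(430,362))/.5,(P2(p,q,pol(r1,a,y))-c2(249,265))/1,(P2(p,q,pol(r3,a,y))-c2(370,298))/1]
    return np.concatenate(e)
s2=LS(f2,np.r_[p,np.zeros(6),.18,-5,168,188,188]);z=s2.x
if __name__=="__main__":
    J=s2.jac;cov=np.linalg.pinv(J.T@J)
    print(np.round(z,3),s2.cost);print("a",z[18],"+-",cov[18,18]**.5,"yb",z[19],cov[19,19]**.5)
    print(np.round(f2(z)[-8:],2))
    print("pad",S(z,[88,0,91]))
    st=np.array([593.525,53.477]);dw=S(z,[88,0,91])[:2]-st;print("dx,dy",dw@[.964,.267],dw@[.267,-.964])
E
python3 fit2.py
```

```text
[ 5.95564e+02  1.47028e+02 -1.68000e+00 -5.00000e-03 -2.00000e-03
  1.00000e-03  1.90207e+02  1.76196e+02 -1.98000e-01 -3.57000e-01
  2.70000e-02  8.00000e-03 -0.00000e+00 -4.00000e-03 -1.00000e-03
  4.80000e-01 -5.26000e-01  2.27000e-01  2.09000e-01 -8.61800e+00
  1.70779e+02  1.91229e+02  1.95366e+02] 6.654215430835915
a 0.20917867589670222 +- 0.010175178388968536 yb -8.617692351978567 1.1979393771239806
[-0.5   0.25  0.36 -0.11 -0.19 -0.29  0.02 -0.08]
pad [585.94669138  59.5550771   91.        ]
dx,dy -5.682642918492364 -7.882674727294431
```

Run:
```python
from fit import *
def st(k,d,u,v):
    C,w=ray(k,u,v,1);X=C+w*d[v,u]-[p[0],p[1],0];cs,sn=np.cos(p[2]),np.sin(p[2])
    x,y,z=cs*X[0]+sn*X[1],-sn*X[0]+cs*X[1],X[2];return y,np.hypot(x,70-z),np.arctan2(70-z,x)
k=cam(p)
print("y / a maps view1")
for v in range(224,262):
    print(v,im[v,94:112].mean(1).astype(int).tolist()," ".join("%.0f"%st(k,d,u,v)[0] for u in range(94,112)))
for t in (20,40): print([np.round(st(k,d,*np.round(c(x,y)).astype(int)),3).tolist() for x,y in((290+t/10,220+t),(350,250+t),(230,300+t))])
K2,im2,d2=pickle.load(open("pics/w2.pkl","rb"))
for pt in [(x,y) for y in range(225,330,10) for x in(270,300,330)]:
    u,v=349+pt[0]//5,233+pt[1]//5;print("v2",pt,im2[v,u].mean().astype(int),np.round(st(K2,d2,u,v),3),end=" ")
    if pt[0]==330: print()
```

```text
y / a maps view1
224 [109, 109, 110, 110, 109, 110, 111, 111, 110, 110, 109, 110, 111, 109, 109, 111, 109, 109] -9 -9 -9 -9 -8 -8 -9 -9 -8 -8 -9 -9 -9 -9 -9 -9 -8 -9
225 [109, 109, 110, 110, 111, 111, 112, 111, 110, 110, 109, 110, 110, 71, 78, 109, 109, 109] -9 -9 -8 -9 -8 -9 -9 -9 -8 -9 -8 -8 -9 -9 -7 -9 -9 -9
226 [109, 110, 111, 112, 111, 111, 111, 112, 110, 109, 110, 110, 109, 41, 57, 109, 111, 108] -9 -8 -9 -9 -9 -9 -10 -9 -9 -8 -9 -8 -9 -8 -7 -9 -9 -9
227 [109, 111, 112, 110, 89, 67, 79, 112, 111, 110, 109, 110, 110, 69, 38, 92, 110, 109] -10 -9 -9 -9 -9 -6 -5 -10 -9 -9 -9 -9 -8 -8 -8 -9 -9 -8
228 [110, 110, 111, 96, 71, 46, 50, 110, 113, 110, 109, 110, 112, 109, 39, 80, 110, 110] -9 -9 -8 -7 -6 -6 -6 -8 -8 -9 -9 -8 -9 -9 -7 -9 -9 -9
229 [110, 109, 111, 97, 87, 56, 44, 86, 111, 110, 109, 109, 111, 111, 53, 52, 105, 111] -9 -8 -8 -7 -6 -5 -6 -5 -8 -9 -8 -8 -9 -8 -8 -9 -8 -8
230 [110, 110, 111, 105, 91, 66, 43, 63, 109, 111, 110, 108, 110, 110, 65, 47, 105, 111] -9 -9 -8 -7 -6 -6 -6 -6 -9 -9 -10 -9 -10 -9 -9 -8 -9 -9
231 [111, 109, 110, 111, 94, 76, 45, 52, 97, 111, 108, 109, 110,
[... 5303 characters left out ...]
8349e+02  1.7900e-01] 
v2 (270, 295) 99 [ 1.55000e+00  1.58685e+02 -2.00000e-03] v2 (300, 295) 69 [2.65100e+00 1.63143e+02 5.00000e-03] v2 (330, 295) 92 [-6.10000e+00  1.83711e+02  1.73000e-01] 
v2 (270, 305) 99 [-8.1580e+00  1.7085e+02  1.3800e-01] v2 (300, 305) 99 [  1.563 163.502   0.   ] v2 (330, 305) 57 [-7.67500e+00  1.84563e+02  1.73000e-01] 
v2 (270, 315) 112 [-8.42200e+00  1.69731e+02  1.18000e-01] v2 (300, 315) 82 [ 3.71000e-01  1.63996e+02 -2.00000e-03] v2 (330, 315) 85 [ 1.99800e+00  1.67842e+02 -5.00000e-03] 
v2 (270, 325) 108 [-8.5160e+00  1.6847e+02  9.6000e-02] v2 (300, 325) 110 [-8.30400e+00  1.74837e+02  1.15000e-01] v2 (330, 325) 95 [-8.27400e+00  1.81838e+02  1.36000e-01]
```

```bash
python3 -m handwheel '[{"dx":-3,"dy":-4,"dz":0,"turn":0},{"dx":-5.7,"dy":-8,"dz":0,"turn":0},{"dx":-5.7,"dy":-8,"dz":12,"turn":0},{"dx":-5.7,"dy":-8,"dz":24,"turn":0},{"dx":-5.7,"dy":-8,"dz":30,"turn":0}]' 0
python3 -m handwheel '[{"dx":0,"dy":0,"dz":1,"turn":0},{"dx":0,"dy":0,"dz":2,"turn":0},{"dx":0,"dy":0,"dz":3,"turn":0},{"dx":0,"dy":0,"dz":3,"turn":0}]' 0
```

```text
time: 5.48
position: [584.5, 60.0, 94.7]
orientation: [[0.964, 0.265, -0.002], [0.265, -0.964, -0.0], [-0.002, -0.0, -1.0]]
ft_force: [-0.8, -0.8, -0.2]
opening: -0.1
gripper_force: 0.0
time: 5.82
position: [586.2, 59.8, 93.2]
orientation: [[0.964, 0.265, 0.001], [0.265, -0.964, 0.0], [0.001, 0.0, -1.0]]
ft_force: [-0.4, -0.7, 0.9]
opening: 0.2
gripper_force: 0.0
```

```bash
python3 -m handwheel '[{"dx":0,"dy":0,"dz":0.8,"turn":0},{"dx":0,"dy":0,"dz":1.6,"turn":0},{"dx":0,"dy":0,"dz":2,"turn":0},{"dx":0,"dy":0,"dz":2,"turn":0}]' 0
```

```text
time: 6.15
position: [585.8, 59.7, 90.8]
orientation: [[0.964, 0.265, 0.0], [0.265, -0.964, 0.0], [0.0, -0.0, -1.0]]
ft_force: [-0.5, -0.4, 0.4]
opening: 0.4
gripper_force: 0.0
```

```bash
python3 -m handwheel '[{"dx":0,"dy":0,"dz":0.8,"turn":0},{"dx":0,"dy":0,"dz":1.6,"turn":0},{"dx":0,"dy":0,"dz":2.4,"turn":0},{"dx":0,"dy":0,"dz":3.2,"turn":0},{"dx":0,"dy":0,"dz":4,"turn":0}]' 0
python3 -m handwheel '[{"dx":0,"dy":0,"dz":1,"turn":0},{"dx":0,"dy":0,"dz":2,"turn":0},{"dx":0,"dy":0,"dz":3,"turn":0},{"dx":0,"dy":0,"dz":4,"turn":0},{"dx":0,"dy":0,"dz":4,"turn":0}]' 0
```

```text
time: 6.57
position: [585.8, 59.7, 86.7]
orientation: [[0.964, 0.265, -0.0], [0.265, -0.964, -0.0], [-0.0, -0.0, -1.0]]
ft_force: [-0.1, 0.4, 0.4]
opening: 0.2
gripper_force: 0.0
time: 6.98
position: [585.6, 59.7, 82.5]
orientation: [[0.964, 0.265, -0.0], [0.265, -0.964, -0.0], [-0.0, -0.0, -1.0]]
ft_force: [1.0, -0.6, -0.3]
opening: -0.2
gripper_force: 0.0
```

Run:
```python
from rig import r
from h import *
import pickle
K=r.get_calibration("wrist");im,d=r.grab_frame("wrist");pickle.dump((K,im,d),open("pics/w3.pkl","wb"))
sc,sd=r.grab_frame("scene");print(r.observe()["ft_force"],r.observe()["position"])
a=cv2.resize(im[160:400,200:520,::-1],(800,600),interpolation=cv2.INTER_CUBIC)
b=cv2.resize(sc[200:290,270:390,::-1],(320,240),interpolation=cv2.INTER_CUBIC);a[:240,:320]=b
cv2.imwrite("pics/w3c.png",a)
```

```text
[0.56966933 0.03577441 0.73529004] [585.73603794  59.68133928  82.74155732]
```

View pics/w3c.png

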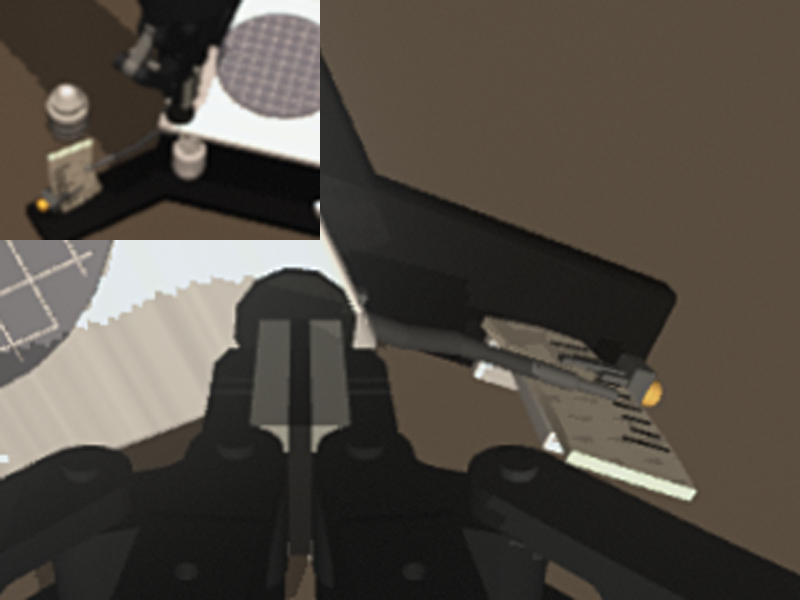

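```bash
cat > see.py <<'E'
from fit import *
def load(n):
    K,im,d=pickle.load(open(f"pics/{n}.pkl","rb"));return K,im,d
# refine camera of a view: match whole scale/clip via ticks computed from p ; here just predicted px
def pred(K,rho,a,y): return proj(K,S(p,pol(rho,a,y)),1)
def overlay(n,out,s=8,w=100,h=75):
    K,im,d=load(n);ctr=pred(K,172,.13,-5).astype(int);x0,y0=ctr[0]-w//2,ctr[1]-h//2
    b=cv2.resize(im[y0:y0+h,x0:x0+w,::-1],(w*s,h*s),interpolation=cv2.INTER_CUBIC)
    print("origin",x0,y0)
    g=lambda q:tuple(int(t) for t in ((q-[x0,y0])+.5)*s)
    for a in np.arange(0,.25,.04): cv2.circle(b,g(pred(K,168,a,0)),2,(0,0,255),-1)
    cv2.circle(b,g(pred(K,168,.185,-5.2)),2,(0,255,0),-1);cv2.circle(b,g(pred(K,185,.185,-5.2)),2,(0,255,0),-1)
    for k in range(0,9,2): cv2.circle(b,g(pred(K,p[6],D(2*k)+p[11],-10)),2,(255,255,0),-1)
    cv2.imwrite(out,b)
E
python3 - <<'E'
from see import *
overlay("w3","pics/w3d.png")
K,im,d=load("w3")
for a in(.06,.08,.1,.12): print(a,pred(K,168,a,0))
E
```

```text
origin 384 274
0.06 [439.48486749 312.29357886]
0.08 [437.6223362  309.63250806]
0.1 [435.7136173 307.0062569]
0.12 [433.76054578 304.41392021]
```

View pics/w3d.png

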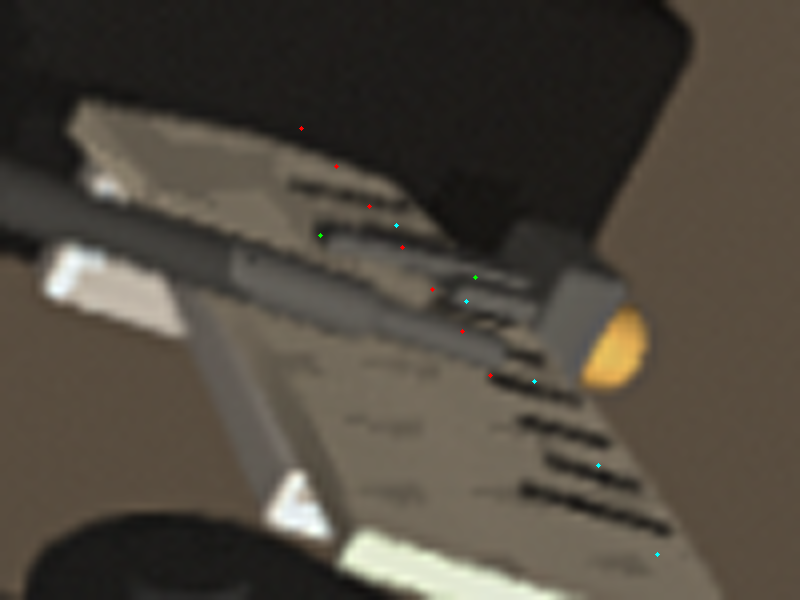

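Run:
```python
from see import *
from rig import r
for n in("w2","w3"):
    K,im,d=load(n);print(n,"cam",-np.array(K["R"]).T@K["t"])
    for v,u in ((270,318),(275,318),(279,318),(283,318),(290,310),(300,310),(300,320),(320,310),(250,260),(252,300)):
        C,w=ray(K,u,v,1);print((v,u),im[v,u],np.round(C+w*d[v,u],1))
o=r.observe();print(o["position"],o["joints"],o["effort"],o["torque"])
```

```text
w2 cam [666.71649565  72.57036319 295.05634852]
(270, 318) [45 46 44] [587.7  51.4  90.8]
(275, 318) [45 44 43] [584.3  50.5  90.2]
(279, 318) [42 41 40] [582.1  49.9  90.9]
(283, 318) [68 61 53] [540.1  38.6  -1.5]
(290, 310) [91 89 82] [604.9  59.3 159.1]
(300, 310) [88 86 79] [605.   59.1 168.2]
(300, 320) [31 31 29] [605.4  55.3 167.1]
(320, 310) [87 85 77] [604.9  58.7 183.5]
(250, 260) [232 238 238] [588.6  87.8  85.5]
(252, 300) [56 55 53] [595.3  64.4  89.7]
w3 cam [659.01499262  78.56699317 251.47284558]
(270, 318) [55 55 52] [596.3  62.   90. ]
(275, 318) [57 58 54] [593.8  61.3  89.9]
(279, 318) [49 49 47] [592.   60.8  90.4]
(283, 318) [47 47 44] [589.9  60.2  90. ]
(290, 310) [89 87 80] [596.4  65.3 114.3]
(300, 310) [87 85 78] [597.   65.2 124.4]
(300, 320) [36 36 35] [598.2  61.6 124.9]
(320, 310) [85 83 75] [597.   64.8 139.7]
(250, 260) [227 233 236] [597.4  90.7  86.5]
(252, 300) [227 233 235] [601.4  72.2  86.3]
[585.73603794  59.68133928  82.74155732] [ 5.81767861e+00  2.52814602e+01 -1.10901367e+01  5.36360433e+01
  3.02382873e-04  1.70472088e+02] [ 4.14015731e-04 -4.83065772e+01  2.31869030e+01  5.78127092e-04
  2.60005654e-04 -1.11395036e-05] [-0.00443345  0.02083129  0.01147957]
```

```bash
python3 -m handwheel '[{"dx":0,"dy":0,"dz":3,"turn":0},{"dx":0,"dy":0,"dz":6,"turn":0},{"dx":0,"dy":0,"dz":9,"turn":0},{"dx":0,"dy":0,"dz":10,"turn":0},{"dx":0,"dy":0,"dz":10,"turn":0}]' 0
python3 - <<'E'
from rig import r
from see import *
K=r.get_calibration("wrist");im,d=r.grab_frame("wrist");pickle.dump((K,im,d),open("pics/w4.pkl","wb"))
print(r.observe()["ft_force"],r.observe()["position"])
for u in(308,318,330):
  for v in range(262,300,4):
    C,w=ray(K,u,v,1);print((v,u),im[v,u].mean().astype(int),np.round(C+w*d[v,u],1))
E
```

```text
time: 7.5
position: [585.3, 59.6, 72.2]
orientation: [[0.964, 0.265, -0.001], [0.265, -0.964, -0.0], [-0.001, -0.0, -1.0]]
ft_force: [0.2, 1.0, 0.1]
opening: 0.4
gripper_force: 0.0
[0.01230306 0.93226479 0.44633316] [585.50704571  59.64719242  72.47035989]
(262, 308) 231 [601.1  67.9  86.2]
(266, 308) 232 [599.4  67.5  86.7]
(270, 308) 232 [597.4  67.   86.4]
(274, 308) 235 [595.7  66.5  86.8]
(278, 308) 37 [594.6  66.2  88.6]
(282, 308) 50 [593.2  65.7  89.7]
(286, 308) 49 [591.3  65.2  89.6]
(290, 308) 87 [596.2  66.1 104.5]
(294, 308) 85 [596.4  66.  108.7]
(298, 308) 84 [596.6  66.  112.6]
(262, 318) 232 [602.5  63.7  87. ]
(266, 318) 232 [600.2  63.1  85.7]
(270, 318) 232 [599.   62.7  87.3]
(274, 318) 221 [596.8  62.1  86.5]
(278, 318) 52 [596.1  61.9  89.4]
(282, 318) 48 [594.8  61.6  90.8]
(286, 318) 47 [592.9  61.1  90.6]
(290, 318) 41 [597.4  62.2 104.8]
(294, 318) 39 [597.1  62.1 107.9]
(298, 318) 36 [597.5  62.3 112.4]
(262, 330) 216 [603.4  58.4  85.3]
(266, 330) 227 [601.4  57.8  84.9]
(270, 330) 230 [600.   57.4  86.3]
(274, 330) 230 [598.7  57.1  87.7]
(278, 330) 89 [596.8  56.6  87.7]
(282, 330) 52 [595.8  56.3  89.8]
(286, 330) 43 [593.8  55.8  89.5]
(290, 330) 95 [598.6  57.5 104.6]
(294, 330) 82 [598.3  57.6 107.8]
(298, 330) 82 [598.8  57.8 112.6]
```

```bash
python3 -m handwheel '[{"dx":0,"dy":0,"dz":3,"turn":0},{"dx":0,"dy":0,"dz":6,"turn":0},{"dx":0,"dy":0,"dz":7,"turn":0},{"dx":0,"dy":0,"dz":8,"turn":0},{"dx":0,"dy":0,"dz":8,"turn":0}]' 0
python3 -m handwheel '[{"dx":0,"dy":0,"dz":1,"turn":0},{"dx":0,"dy":0,"dz":2,"turn":0},{"dx":0,"dy":0,"dz":2,"turn":0}]' 0
```

```text
time: 7.97
position: [585.6, 59.7, 64.5]
orientation: [[0.964, 0.265, -0.0], [0.265, -0.964, -0.0], [-0.0, -0.0, -1.0]]
ft_force: [0.7, 0.7, -1.1]
opening: 0.1
gripper_force: 0.0
time: 8.22
position: [585.9, 59.5, 63.1]
orientation: [[0.964, 0.265, 0.0], [0.265, -0.964, -0.0], [0.0, 0.0, -1.0]]
ft_force: [-0.7, -0.5, 3.3]
opening: -0.1
gripper_force: 1.6
```

```bash
python3 -m handwheel '[{"dx":0,"dy":0,"dz":1,"turn":0},{"dx":0,"dy":0,"dz":2,"turn":0},{"dx":0,"dy":0,"dz":2,"turn":0}]' 0
```

```text
time: 8.47
position: [585.8, 59.0, 60.9]
orientation: [[0.964, 0.264, 0.0], [0.264, -0.964, -0.001], [-0.0, 0.001, -1.0]]
ft_force: [-0.6, -2.8, 4.3]
opening: 0.1
gripper_force: 2.2
```

```bash
python3 -m handwheel '[{"dx":0,"dy":0,"dz":1,"turn":0},{"dx":0,"dy":0,"dz":2,"turn":0},{"dx":0,"dy":0,"dz":3,"turn":0},{"dx":0,"dy":0,"dz":4,"turn":0},{"dx":0,"dy":0,"dz":5,"turn":0}]' 0
python3 -m handwheel '[{"dx":0,"dy":0,"dz":1,"turn":0},{"dx":0,"dy":0,"dz":2,"turn":0},{"dx":0,"dy":0,"dz":3,"turn":0},{"dx":0,"dy":0,"dz":3,"turn":0},{"dx":0,"dy":0,"dz":3,"turn":0}]' 0
python3 - <<'E'
from rig import r
from see import *
K=r.get_calibration("wrist");im,d=r.grab_frame("wrist");pickle.dump((K,im,d),open("pics/w5.pkl","wb"))
print(r.observe()["ft_force"],r.observe()["position"])
overlay("w5","pics/w5d.png")
E
```

```text
time: 8.88
position: [585.8, 58.3, 56.1]
orientation: [[0.965, 0.264, 0.0], [0.264, -0.965, -0.003], [-0.0, 0.003, -1.0]]
ft_force: [-1.8, -5.1, 6.5]
opening: -0.2
gripper_force: 3.5
time: 9.3
position: [585.8, 57.9, 53.2]
orientation: [[0.965, 0.264, 0.0], [0.264, -0.965, -0.003], [-0.001, 0.003, -1.0]]
ft_force: [-2.4, -5.9, 7.4]
opening: 0.0
gripper_force: 4.0
[-2.41291945 -5.93819427  7.42769742] [585.77291655  57.94169413  53.2222883 ]
origin 395 297
```

View pics/w5d.png

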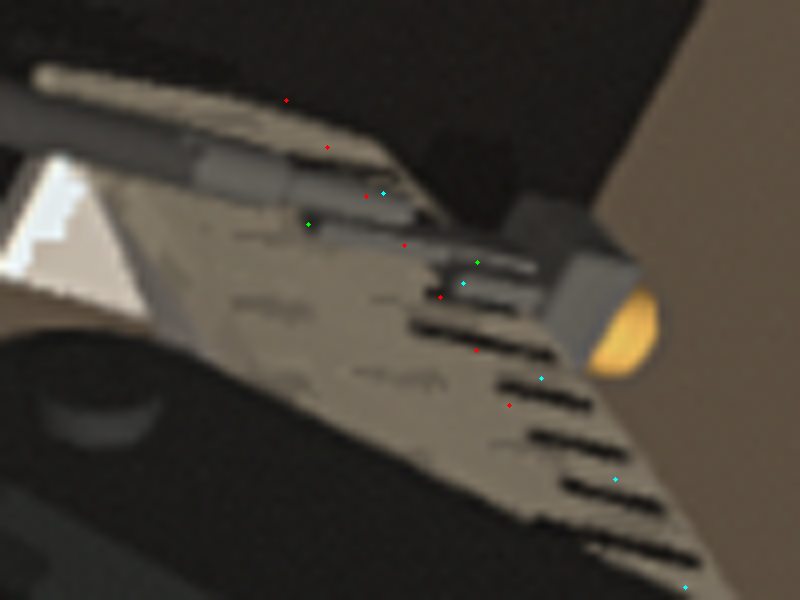

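Run:
```python
from see import *
for n,o,sh in(("w5",(395,297),(12.5,-22.7)),("w3",(384,274),(11,-22))):
    K,im,d=load(n)
    for y in(-10,-8,-7,-6,-5,-4,-3):
        g=LS(lambda q:np.r_[P(p,pol(q[0],q[2],y))-c(399,240),P(p,pol(q[1],q[2],y))-c(417,302)],[160,174,.15]).x
        A=[((pred(K,rr,g[2],y)-o)+.5)*8+sh for rr in(g[0],g[1])];print(n,y,g.round(3),np.round(A).tolist())
    im=im[o[1]+20:o[1]+40,o[0]+30:o[0]+70].mean(2).astype(int)
    if n=="w5": print("\n".join("%d "%(20+i)+" ".join("%3d"%x for x in q) for i,q in enumerate(im)))
```

```text
w5 -10 [172.299 182.829   0.223] [[298.0, 217.0], [399.0, 237.0]]
w5 -8 [170.957 181.299   0.208] [[312.0, 211.0], [413.0, 233.0]]
w5 -7 [170.3   180.549   0.2  ] [[319.0, 208.0], [420.0, 230.0]]
w5 -6 [169.653 179.81    0.193] [[326.0, 205.0], [427.0, 228.0]]
w5 -5 [169.017 179.081   0.185] [[333.0, 202.0], [434.0, 225.0]]
w5 -4 [1.68390e+02 1.78363e+02 1.77000e-01] [[340.0, 199.0], [442.0, 223.0]]
w5 -3 [1.67774e+02 1.77655e+02 1.69000e-01] [[348.0, 195.0], [449.0, 220.0]]
20  85  82  80  76  73  66  45  28  26  25  31  33  49  54  63  67  76  91  82  60  28  23  23  20  21  20  22  20  21  20  23  21  21  22  22  25  26  25  26  25
21  92  90  88  87  85  81  65  55  52  45  45  41  42  45  37  35  36  43  43  58  59  26  16  19  22  22  21  22  22  20  22  21  20  20  20  26  26  25  26  27
22  94  94  94  93  92  87  79  80  81  75  71  65  62  60  51  47  63  65  62  49  72  54  25  19  19  22  20  21  22  19  20  22  21  20  22  25  23  24  24  25
23  93  93  94  94  94  89  87  92  92  90  88  83  80  75  72  65  67  59  60  73  80  85  55  28  19  20  21  19  21  22  20  21 
[... 2419 characters left out ...]
0  75  74  68  53  43  36  40  42  70  92  84  68  78  90
39 105 107 101  94  94  92  90  91  94 100 107 108 107 108 108 107 107 107 107 108 102  84  84  87  93  93  92  92  90  86  89  90  85  68  68  89  81  72  85  93
w3 -10 [172.299 182.829   0.223] [[313.0, 233.0], [406.0, 256.0]]
w3 -8 [170.957 181.299   0.208] [[325.0, 226.0], [418.0, 249.0]]
w3 -7 [170.3   180.549   0.2  ] [[330.0, 222.0], [423.0, 246.0]]
w3 -6 [169.653 179.81    0.193] [[336.0, 218.0], [429.0, 243.0]]
w3 -5 [169.017 179.081   0.185] [[342.0, 214.0], [435.0, 239.0]]
w3 -4 [1.68390e+02 1.78363e+02 1.77000e-01] [[348.0, 210.0], [441.0, 236.0]]
w3 -3 [1.67774e+02 1.77655e+02 1.69000e-01] [[354.0, 206.0], [447.0, 232.0]]
```

```bash
cat > joint.py <<'E'
from see import *
K1,K3,K5=[load(n)[0] for n in("w1","w3","w5")]
cc=lambda o:(lambda x,y:np.array([o[0]+(x+.5)/8-.5,o[1]+(y+.5)/8-.5]))
c3,c5=cc((384,274)),cc((395,297))
def camc(K,q):
    k=dict(K);k["R"]=Ro.from_rotvec(q[:3]).as_matrix()@np.array(K["R"]);k["t"]=np.array(K["t"])+q[3:];return k
V=[dict(K=K1,c=c,out=out,inn=inn,tip=(311,320),bl=[(400,242),(417,302)],be=(397,238)),
 dict(K=K3,c=c3,out={0:(668,531),2:(640,488),4:(608,442),6:(580,400),8:(545,360),14:(450,249),16:(405,205)},inn={0:(520,488),16:(290,183)},tip=(502,353),bl=None,be=None),
 dict(K=K5,c=c5,out={0:(698,564),2:(662,509),4:(627,457),6:(591,407),8:(553,357),14:None,16:(398,176)},inn={8:(412,325)},tip=(412,214),bl=[(356,222),(420,237)],be=(308,220))]
# z: stage(3), ys, rho_out, rho_in, off, a5, ab, yf, rho_e, 3 cams x6
def F(z,full=True):
    ys,ro,ri,off,a5,ab,yf,re=z[3:11];e=[]
    for i,v in enumerate(V):
        k=camc(v["K"],z[11+6*i:17+6*i]);pr=lambda X:proj(k,S(z,X),1)
        for g,rr in(("out",ro),("inn",ri)):
            for t,q in v[g].items():
                if q: e.append((pr(pol(rr,D(t)+off,ys))-v["c"](*q))/.5)
        e.append((pr(pol(168,(0,0,a5)[i],0))-v["c"](*v["tip"]))/.5)
        if v["bl"]:
            m=[pr(pol(r_,ab,yf)) for r_ in(170,185)];n=np.array([-(m[1]-m[0])[1],(m[1]-m[0])[0]]);n/=np.hypot(*n)
            e.append(np.array([n@(v["c"](*q)-m[0])/.5 for q in v["bl"]]))
        e+= [z[11+6*i:14+6*i]/.008,z[14+6*i:17+6*i]/1.]
    k=camc(K1,z[11:17]);e.append((proj(k,S(z,np.array([88,0,91.])),1)-[47,118])/1.)
    e.append(np.array([(z[0]-594)/3,(z[1]-147)/3,off/.002]))
    if full: e.append(np.array([(ys+8.9)/.7,(yf+5.3)/.9]))
    return np.concatenate(e)
if __name__=="__main__":
    for full in(True,False):
        s=LS(F,np.r_[p[:3],-9,190,176,0,.12,.19,-6,168,np.zeros(18)],args=(full,));z=s.x;cv=np.linalg.pinv(s.jac.T@s.jac)
        for n,i in(("ys",3),("ro",4),("off",6),("a5",7),("ab",8),("yf",9)): print(n,round(z[i],4),"+-",round(cv[i,i]**.5,4),end="; ")
        i=np.eye(len(z))[8]-np.eye(len(z))[7];print("\nab-a5",z[8]-z[7],"+-",(i@cv@i)**.5,"cost",s.cost,len(s.fun));print(z[11:].round(3))
E
python3 joint.py
```

```text
ys -9.4029 +- 0.2805; ro 189.3959 +- 0.3749; off -0.0001 +- 0.0018; a5 0.127 +- 0.0036; ab 0.1907 +- 0.0068; yf -6.2658 +- 0.6716; 
ab-a5 0.06378030361381712 +- 0.0076460126199478645 cost 9.038739574899862 87
[-0.    -0.001 -0.     0.107 -0.129  0.052 -0.001  0.001  0.001  0.169
 -0.187 -0.075 -0.002  0.     0.001 -0.056  0.127  0.106]
ys -9.5888 +- 0.3113; ro 189.4948 +- 0.3802; off 0.0004 +- 0.0018; a5 0.1257 +- 0.0037; ab 0.2021 +- 0.0099; yf -7.5933 +- 1.0598; 
ab-a5 0.07647573636967028 +- 0.010951535056325163 cost 7.3357320776890615 85
[-0.    -0.002 -0.    -0.062 -0.113  0.069 -0.001  0.001  0.001  0.179
 -0.176 -0.028 -0.002  0.002  0.002 -0.029 -0.048  0.055]
```

Run:
```python
from joint import *
z=LS(F,np.r_[p[:3],-9,190,176,0,.12,.19,-6,168,np.zeros(18)]).x
def st(k,d,u,v):
    C,w=ray(k,u,v,1);X=C+w*d[v,u]-[z[0],z[1],0];cs,sn=np.cos(z[2]),np.sin(z[2])
    x,y,h=cs*X[0]+sn*X[1],-sn*X[0]+cs*X[1],X[2];return np.array([y,np.hypot(x,70-h),np.arctan2(70-h,x)])
def ln(n,i,o,line,offs,cols):
    K,im,d=load(n);k=camc(K,z[11+6*i:17+6*i])
    for f in offs:
        L=[st(k,d,u,int(round(line(u)+f))) for u in cols];G=[im[int(round(line(u)+f)),u].mean() for u in cols]
        print(n,f,"y,rho,a",np.round(np.median(L,0),3),"sd",np.round(np.std(L,0)[[0,2]],3),"gray",round(np.mean(G)))
ln("w5",2,0,lambda u:297+27.2+(u-395-44)*.222,(-4,-3,-2,-1,0,1,2,3,4,5),range(395+40,395+50))
ln("w3",1,0,lambda u:274+29.5+(u-384-44)*.26,(-4,-3,-2,-1,0,1,2,3,4,5),range(384+42,384+54))
K,im,d=load("w1");k=camc(K,z[11:17])
for f in(-3,-2,-1,0,1,2,3):
    L=[st(k,d,int(round(100+.28*(v-229.5)+f)),v) for v in range(229,244)];G=[im[v,int(round(100+.28*(v-229.5)+f))].mean() for v in range(229,244)]
    print("w1",f,np.round(np.median(L,0),3),np.round(np.mean(L,0),3),"gray",round(np.mean(G)))
for y in(-8,-7,-6,-5):
    f=lambda q:np.r_[proj(k,S(z,pol(q[0],q[2],y)),1)-c(400,242),proj(k,S(z,pol(q[1],q[2],y)),1)-c(417,302)]
    print(y,LS(f,[170,180,.18]).x)
from rig import r
for _ in range(1):
  for t in("index_mark","pointer_tip"):print(t,[(round(o["confidence"],2),o["centre"]) for o in r.spot_point("wrist",t)[:2]])
k5=camc(K5,z[23:29])
for a in(.17,.18,.19,.2): print(a,proj(k,S(z,pol(168,a,0)),1),proj(k5,S(z,pol(168,a,0)),1))
```

```text
w5 -4 y,rho,a [1.37500e+00 1.62102e+02 1.19000e-01] sd [0.218 0.004] gray 74
w5 -3 y,rho,a [1.03600e+00 1.62105e+02 1.17000e-01] sd [0.268 0.003] gray 89
w5 -2 y,rho,a [4.37000e-01 1.61933e+02 1.17000e-01] sd [0.315 0.004] gray 95
w5 -1 y,rho,a [0.00000e+00 1.63518e+02 1.18000e-01] sd [1.8   0.022] gray 85
w5 0 y,rho,a [ -5.994 171.147   0.185] sd [2.601 0.032] gray 61
w5 1 y,rho,a [ -6.636 172.889   0.187] sd [0.134 0.002] gray 76
w5 2 y,rho,a [ -7.198 173.041   0.184] sd [0.318 0.003] gray 91
w5 3 y,rho,a [ -7.869 174.422   0.188] sd [0.849 0.008] gray 96
w5 4 y,rho,a [ -9.327 175.317   0.195] sd [0.4   0.005] gray 102
w5 5 y,rho,a [ -9.366 174.398   0.186] sd [23.829  0.413] gray 105
w3 -4 y,rho,a [ -9.599 184.989   0.265] sd [0.337 0.006] gray 85
w3 -3 y,rho,a [ -9.355 182.813   0.254] sd [0.432 0.008] gray 74
w3 -2 y,rho,a [ -6.51  179.069   0.203] sd [1.789 0.025] gray 48
w3 -1 y,rho,a [ -6.534 175.439   0.193] sd [1.113 0.017] gray 49
w3 0 y,rho,a [ -6.913 174.872   0.188] sd [0.29  0.004] gray 76
w3 1 y,rho,a [ -7.471 175.118   0.188] sd [0.248 0.003] gray 90
w3 2 y,rho,a [ -
[... 491 characters left out ...]
194] gray 46
w1 1 [ -6.353 178.52    0.2  ] [ -7.125 177.391   0.206] gray 71
w1 2 [ -9.486 180.1     0.231] [ -9.244 179.666   0.229] gray 103
w1 3 [ -9.691 180.392   0.238] [ -9.603 180.612   0.238] gray 95
-8 [170.7868107  180.69803594   0.20579114]
-7 [170.13735292 179.9600951    0.19822193]
-6 [169.49781273 179.23246888   0.19059294]
-5 [168.86830574 178.51528032   0.18290437]
index_mark [(0.82, [312.5, 439.8])]
pointer_tip [(0.93, [322.3, 446.4])]
0.17 [103.50137952 228.0889219 ] [440.59002726 317.01865283]
0.18 [104.61344937 227.05491638] [439.3656082  315.53295801]
0.19 [105.71086852 226.01024757] [438.13242301 314.05869835]
0.2 [106.79381354 224.9551382 ] [436.8906525  312.59570431]
```

```bash
python3 -m handwheel '[{"dx":0,"dy":0,"dz":0.9,"turn":0},{"dx":0,"dy":0,"dz":1.8,"turn":0},{"dx":0,"dy":0,"dz":2.7,"turn":0},{"dx":0,"dy":0,"dz":3.5,"turn":0},{"dx":0,"dy":0,"dz":4.2,"turn":0}]' 0
python3 -m handwheel '[{"dx":0,"dy":0,"dz":0,"turn":0},{"dx":0,"dy":0,"dz":0,"turn":0}]' 0
cat > chk.py <<'E'
import sys
from rig import r
from see import *
n=sys.argv[1]
K=r.get_calibration("wrist");im,d=r.grab_frame("wrist");pickle.dump((K,im,d),open(f"pics/{n}.pkl","wb"))
print(r.observe()["ft_force"],r.observe()["position"])
from joint import *
z=LS(F,np.r_[p[:3],-9,190,176,0,.12,.19,-6,168,np.zeros(18)]).x
k=camc(K,z[23:29])
for t in("index_mark","pointer_tip"):
    for o in r.spot_point("wrist",t)[:1]:
        q=np.array(o["centre"])[::-1];print(t,o["confidence"],q,"a",LS(lambda a:proj(k,S(z,pol(168,a[0],0)),1)-q,[.18]).x)
ctr=pred(K,172,.16,-5).astype(int);x0,y0=ctr[0]-40,ctr[1]-30;print("origin",x0,y0)
b=cv2.resize(im[y0:y0+60,x0:x0+80,::-1],(800,600),interpolation=cv2.INTER_CUBIC)
for a in(.16,.17,.18,.19,.2):
    q=((proj(k,S(z,pol(168,a,0)),1)-[x0,y0])+.5)*10;cv2.circle(b,tuple(int(t) for t in q),2,(0,0,255),-1)
for t in(0,4,8,16):
    q=((proj(k,S(z,pol(z[4],D(t)+z[6],z[3])),1)-[x0,y0])+.5)*10;cv2.circle(b,tuple(int(t) for t in q),2,(255,255,0),-1)
for rr in(168,185):
    q=((proj(k,S(z,pol(rr,.1935,-6.4)),1)-[x0,y0])+.5)*10;cv2.circle(b,tuple(int(t) for t in q),2,(0,255,0),-1)
cv2.imwrite(f"pics/{n}d.png",b)
E
python3 chk.py w6
```

```text
time: 9.87
position: [585.8, 57.6, 49.2]
orientation: [[0.965, 0.263, 0.0], [0.263, -0.965, -0.004], [-0.001, 0.004, -1.0]]
ft_force: [-3.0, -7.6, 8.6]
opening: 0.1
gripper_force: 4.9
time: 10.03
position: [585.8, 57.6, 49.2]
orientation: [[0.965, 0.263, 0.0], [0.263, -0.965, -0.004], [-0.001, 0.004, -1.0]]
ft_force: [-3.4, -7.5, 8.9]
opening: -0.1
gripper_force: 4.8
[-2.7591965  -7.10621086  7.80136402] [585.73872358  57.58953351  49.24021139]
index_mark 0.79 [441.3 315.1] a [0.60806448]
pointer_tip 0.82 [445.8 315.5] a [0.61212733]
origin 55 204
```

View pics/w6d.png

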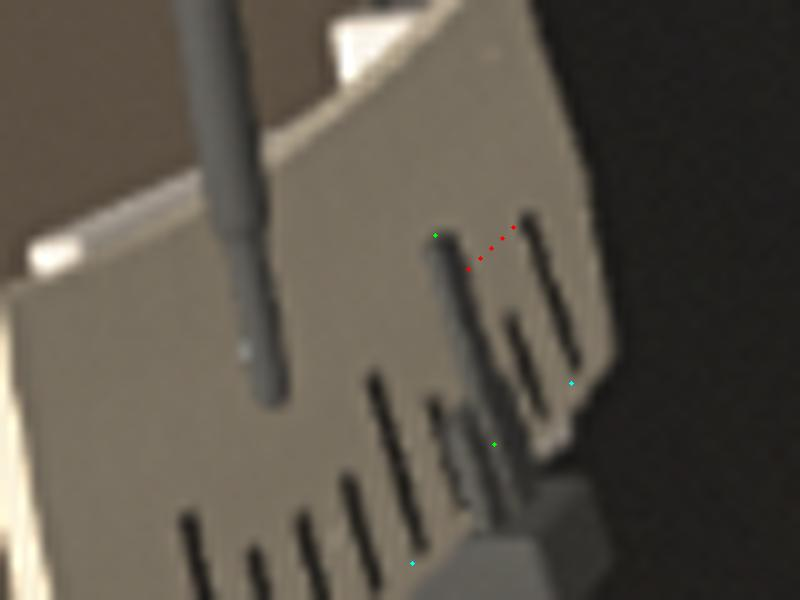

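```bash
sed -i 's/^z=LS/K,im,d=load(n)\nz=LS/' chk.py; sed -i 's/^K=r.get_cal.*/if len(sys.argv)<3:\n    K=r.get_calibration("wrist");im,d=r.grab_frame("wrist");pickle.dump((K,im,d),open(f"pics\/{n}.pkl","wb"))/' chk.py; python3 chk.py w6 x
```

```text
[-2.0826902  -7.63258722  8.34667934] [585.74252133  57.5811577   49.24700992]
index_mark 0.79 [441.3 315.1] a [0.19209115]
pointer_tip 0.82 [445.8 315.5] a [0.17619352]
origin 402 302
```

View pics/w6d.png

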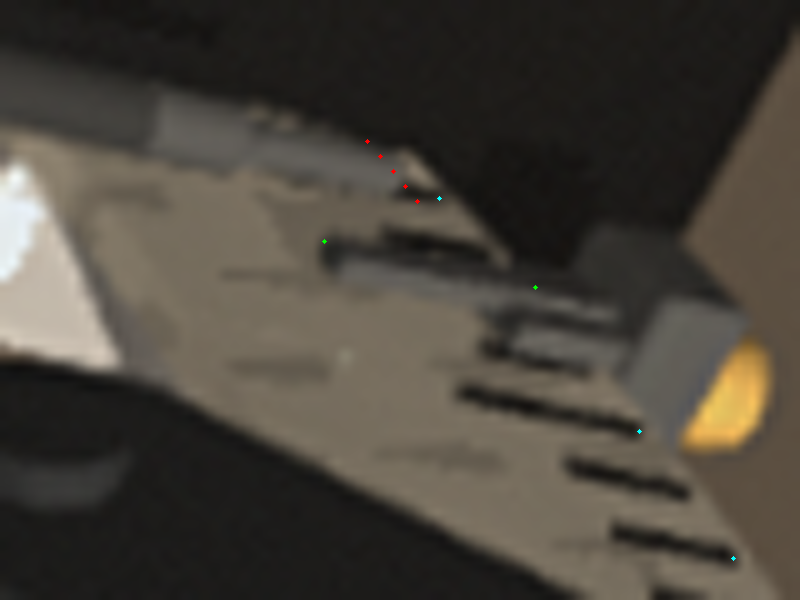

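```bash
python3 -m handwheel '[{"dx":0,"dy":0,"dz":0.5,"turn":0},{"dx":0,"dy":0,"dz":1,"turn":0},{"dx":0,"dy":0,"dz":1,"turn":0}]' 0
python3 chk.py w7
```

```text
time: 10.53
position: [585.7, 57.5, 48.2]
orientation: [[0.965, 0.263, 0.0], [0.263, -0.965, -0.004], [-0.001, 0.004, -1.0]]
ft_force: [-2.2, -7.4, 8.6]
opening: -0.0
gripper_force: 5.0
[-2.63488264 -7.39114223  8.21339412] [585.73528989  57.50989176  48.23110344]
index_mark 0.75 [441.4 315.6] a [0.19410761]
pointer_tip 0.81 [442.9 316.7] a [0.1850866]
origin 403 303
```

```bash
H='python3 -m handwheel'; python3 -m handwheel '[{"dx":0,"dy":0,"dz":0.2,"turn":0},{"dx":0,"dy":0,"dz":0.2,"turn":0},{"dx":0,"dy":0,"dz":0.2,"turn":0},{"dx":0,"dy":0,"dz":0.2,"turn":0},{"dx":0,"dy":0,"dz":0.2,"turn":0}]' 0
python3 chk.py w8
for i in 1 2 3 4 5 6; do python3 -m handwheel '[{"dx":0,"dy":0,"dz":0,"turn":0},{"dx":0,"dy":0,"dz":0,"turn":0},{"dx":0,"dy":0,"dz":0,"turn":0},{"dx":0,"dy":0,"dz":0,"turn":0},{"dx":0,"dy":0,"dz":0,"turn":0}]' 0 | grep -E 'time|position'; done
python3 chk.py w9
```

```text
time: 11.1
position: [585.7, 57.5, 48.1]
orientation: [[0.965, 0.263, 0.0], [0.263, -0.965, -0.004], [-0.001, 0.004, -1.0]]
ft_force: [-2.7, -7.9, 9.1]
opening: 0.1
gripper_force: 5.0
[-2.25805654 -7.06278997  9.22390598] [585.71039327  57.51529845  48.08263333]
index_mark 0.8 [439.3 315.6] a [0.20144729]
pointer_tip 0.81 [442.1 317.4] a [0.18548999]
origin 403 303
time: 11.67
position: [585.8, 57.5, 48.1]
time: 12.08
position: [585.7, 57.5, 48.1]
time: 12.5
position: [585.8, 57.5, 48.1]
time: 12.92
position: [585.7, 57.5, 48.1]
time: 13.33
position: [585.7, 57.5, 48.1]
time: 13.75
position: [585.8, 57.5, 48.1]
[-3.60287464 -7.72154436  9.37940162] [585.77836284  57.52915455  48.1049811 ]
index_mark 0.84 [441.9 318.3] a [0.18265441]
pointer_tip 0.82 [442.8 316.4] a [0.18708516]
origin 403 303
```

View pics/w9d.png

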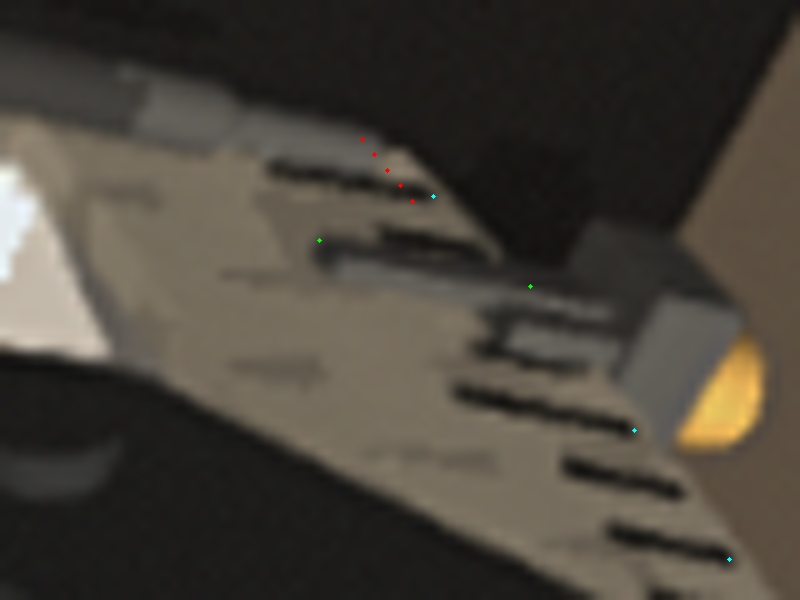

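```bash
for i in 1 2 3 4 5; do python3 -m handwheel '[{"dx":0,"dy":0,"dz":-0.7,"turn":0},{"dx":0,"dy":0,"dz":-1.4,"turn":0},{"dx":0,"dy":0,"dz":-2.1,"turn":0},{"dx":0,"dy":0,"dz":-2.8,"turn":0},{"dx":0,"dy":0,"dz":-3.5,"turn":0}]' 0| grep -E 'time|position|ft'; done
```

```text
time: 14.32
position: [585.8, 57.8, 51.5]
ft_force: [-2.8, -7.5, 8.1]
time: 14.73
position: [585.8, 58.1, 54.9]
ft_force: [-1.8, -5.5, 6.9]
time: 15.15
position: [585.8, 58.6, 58.2]
ft_force: [-1.7, -3.3, 5.3]
time: 15.57
position: [586.0, 59.5, 61.5]
ft_force: [-1.1, -4.3, 5.2]
time: 15.98
position: [585.7, 60.6, 64.6]
ft_force: [0.1, 0.1, 0.1]
```

```bash
python3 -m handwheel '[{"dx":0,"dy":0,"dz":-3,"turn":0},{"dx":0,"dy":0,"dz":-10,"turn":0},{"dx":0,"dy":0,"dz":-25,"turn":0},{"dx":0,"dy":0,"dz":-45,"turn":0},{"dx":0,"dy":0,"dz":-65,"turn":0}]' 0 | grep pos
python3 -m handwheel '[{"dx":0,"dy":0,"dz":-20,"turn":0},{"dx":0,"dy":0,"dz":-40,"turn":0},{"dx":0,"dy":0,"dz":-55,"turn":0},{"dx":0,"dy":0,"dz":-60,"turn":0},{"dx":0,"dy":0,"dz":-60,"turn":0}]' 0
python3 - <<'E'
from rig import r
from see import *
K=r.get_calibration("wrist");im,d=r.grab_frame("wrist")
for t,X in(("pointer_tip",[168,0,70.]),("index_mark",pol(168,.191,0)),("thumb_pad",[88,0,91.])):
    print(t,[(o["confidence"],o["centre"][::-1]) for o in r.spot_point("wrist",t)[:1]],"expect",proj(K,S(p,np.array(X)),1))
E
```

```text
position: [585.2, 60.0, 130.4]
time: 16.82
position: [587.0, 60.1, 191.7]
orientation: [[0.964, 0.265, 0.004], [0.265, -0.964, 0.001], [0.004, 0.0, -1.0]]
ft_force: [-1.0, 0.7, -0.2]
opening: 0.1
gripper_force: 0.0
pointer_tip [(0.63, [407.9, 257.0])] expect [405.37045405 259.27413558]
index_mark [(0.48, [397.0, 244.8])] expect [395.03298873 246.40182438]
thumb_pad [(0.78, [318.2, 234.1])] expect [317.60510641 232.27519722]
```

Pointer is back at home, the clip has not moved, and the hand is clear.

```bash
python3 -c "
from rig import r
print(r.close_job())"
```

```text
the job is handed in; nothing more can be done
None
```

I pressed the corner until the pointer stood at the clip's mark (tilt about 0.190 rad against a mark I measured at about 0.191, uncertain by about 0.005). I held it there nearly 3 s, eased the plate home, took the hand clear and handed the job in at about 17 s; no verdict came back.

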